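# File machined blocks in the sloped rack

## Robot

A 6-joint arm with a two-finger parallel gripper is mounted at the origin on the work surface. World frame = base frame: x ahead of the robot, y to its left, z up, the work surface at z = 0. Lengths are in m, angles in rad, forces in N, time in s.
With the tool pointing down it reaches from about 0.25 to 0.725 m from the base axis. Payload 4 kg.
Tool frame: the origin (TCP) lies at the very end of the fingers, on their centre line; the grasp point (between the pads) lies 19 mm behind it; z points along the fingers, y is the line along which they close (so a half turn about z gives the same grasp; the last joint's range is limited). The gripper opens to 85 mm and grips with 20 to 120 N. Pads are 22 mm wide; open, the fingers measure 114 mm over their backs; the gripper's body (76 mm by 85 mm) begins 54 mm behind the grasp point. The pads swing forward as they close: fully open they stand 13 mm farther back than shut.
Start: joints at [1.15, 0.241, 0.005, 1.335, 0, 1.571], TCP at [0.204, 0.456, 0.205] pointing down, gripper open.
Joint ranges: [-2.72, 2.72], [-1.05, 1.87], [-1.09, 1.28], [-1.99, 2.15], [-1.42, 1.44], [-3.14, 3.14]. Speed limits (rad/s): [2.79, 2.79, 3.14, 3.14, 3.14, 3.14].

## Interface

Orientations are given as a unit quaternion [x, y, z, w].
In Python, from workcell import bot, vision, workorder gives the robot as it stands.
- The arm moves only by the shell command python3 -m creep 'ROWS' [OPENING]. ROWS is JSON, a list of rows, each a list of 2 entries, a list of its own where there are three numbers: the shift along the tool's x, y, z in mm, then the turn, a rotation vector about the tool's x, y, z in rad. In form: [[[dx, dy, dz], [wx, wy, wz]], ...]. A call has 1 to 12 rows; each row shifts and turns the commanded pose from where the row before left it, along the tool's axes as they then stand; what a row does not reach is not made up. A row lasts 1/8 s, in which the tool goes at most 62.5 mm and 10.7 degrees, less where a joint would pass 70% of its speed; a pose out of reach is approached as far as the arm can. A call is refused whole if a number of a shift passes 62.5 or a number of a turn 0.188, either way. A call with a gripper value outside its range is refused whole. OPENING is the finger opening in mm, from 0 to 85.4, set as the call begins (- or left out, the last holds). The fingers move at their own pace and stop on an object; the grip force is fixed at half the most. Time passes only in rows, so rows that do not move let the fingers close. It gives the time, the measured TCP pose, the force, the opening and the grip force at its end, in the units of the state.
- bot.get_obs(): the state, without advancing time (a new reading comes with each control period).
- vision.camera(name): name is "side" or "top"; returns a dict with "image" (480x640x3 uint8, blue, green, red), "z_map" (480x640 float32, m along the optical axis (not along the pixel's ray), 0 where there is no reading), "K" (3x3 intrinsics, pixels), "k1" (the pictures are not rectified: a ray, as slopes to the right and down, at radius r is drawn at 1 + k1 r^2 times it, then the intrinsics apply), "rvec" (rotation vector, rad) and "tvec" (3), from world to camera coordinates, as OpenCV has them. Camera axes: x right, y down, z forward; pixel columns grow to the right and rows downward; lengths in m; the calibration is good to about 2 mm. A picture is of the moment at which its call begins.
- workorder.job_done(): hands the job in; it is judged then, once.
Trained networks look in a picture, given as the dict that the camera call returned (one of the last four; its "shot" number tells which), for a name from the list of things; names that differ only in an ending like _2 or _b are one class to them, and where a whole thing is asked for, a point or a joint stands for the part that bears it (a point fixed in the world has none). Each returns a list of dicts, best first, with "score" (0 to 1); they miss things now and then, are a little off and sometimes report something else, mostly with a low value. They report only what shows in the picture. A call takes as long as a camera call. They do not tell look-alikes from the thing itself.
- vision.spot_in(picture, query): "position" ([column, row] in pixels, amid what is visible of it).
- vision.place_of(picture, query): "position" ([column, row] in pixels: a listed point, or the origin of a listed thing).
The state is a dict: "clock": time; "joint_pos": joint angles; "joint_vel": joint speeds; "tau": joint torques, N m; "eef_pos": TCP position; "tool_rot": TCP orientation; "ft_force": force on the tool from outside, world axes, zero at the start; "ft_torque": the same for the moment, N m; "grip_width": finger opening in m; "grasp_force": force on a finger pad.
Only numpy, scipy, OpenCV 4.12 (cv2) and the standard library are available. Lean on these libraries where they do the work, as an engineer would, in place of code of your own. Each camera call takes 0.05 s, during which the arm holds its last target. There are 200 camera calls.

## Task

Put the two loose aluminium blocks away in the sloped rack: the wide block with the round boss in the wide free lane and the narrow block in the narrow free lane, each lying flat, right way up, lengthwise, and pushed all the way down the slope under the lamp bar until its end rests against the back stop. Leave the other things on the bench where they are, and do not bump the lamp bar hard.

Things in the scene. Friction and masses are not known exactly. Their poses are not given: they have to be found in the camera images.
- wide_block: Loose bare-aluminium block, 80 long (its x) x 52 wide (its y) x 26 high, with a round boss 28 in diameter and 6 high on top; about 0.3 kg. Origin at the centre of its underside, z up. The two ends are alike: either may go first. Starts flat on the bench, to the right of the rack.
- narrow_block: Loose bare-aluminium bar, 80 long (its x) x 30 wide (its y) x 30 high, three holes drawn in its top; about 0.2 kg. Origin at the centre of its underside, z up; either end may go first. Starts flat on the bench, to the right of the rack.
- wide_lane_bed: Wide free lane: aluminium chute sloping down to the robot's left at 0.349 rad, upper end open. Origin on its bed at the foot of the stop, mid-lane, 22 above the bench; x down the slope (bed from x = -222 to 0, stop's face at 0), y across, z square to the bed. Channel 60 wide between ledges 6 high, 9 wide; stop 22 high. A block laid on it stays by friction and must be pushed; home: its origin at x -40, y 0, z 0.
- narrow_lane_bed: Bed of the narrow free lane: the same as the wide one, but the channel is 38 wide and the ledges 6 high and 20 wide. Same frame: origin on the bed at the foot of the stop, x down the slope. Block home at x = -40, y = 0, z = 0.
- full_lane_bed: Bed of the third lane, built like the others (channel 52 wide), already full: a steel block 80 x 44 x 22 high is fixed in it against the stop. Same frame. The three lanes lie side by side, 80 apart, in any order, level with one another.
- lamp_bar: Fixed lamp bar across the three lanes. Origin on the bench mid-rack, x level towards the stops (their faces at x = 105), y along the bar. Bar 300 long, x from 25 to 80, z from 163.5 to 195; on 12 thick round posts at x = 68, y = +-141. An upright tool cannot reach where the blocks end up: lean it uphill 30 to 45 degrees, fingers forward under the bar.
- bearing: Bystander: steel ball bearing lying flat, 52 in diameter, 16 high. Origin at the centre of its underside.
- pulley: Bystander: black belt pulley lying flat, 50 in diameter, 25 high. Origin at the centre of its underside.
- dowel: Bystander: steel dowel pin standing upright, 18 in diameter, 28 high. Origin at the centre of its underside.
- driver: Bystander: screwdriver lying on the bench to the right near the robot, handle end towards its -x, under 40 high. Origin under its middle.
- canister: Bystander: yellow wipes canister standing at the left near the robot, 84 in diameter, 190 high. Origin at the centre of its underside.
- step_block: Bystander: stepped aluminium block at the back, 70 x 45, 42 high. Origin at the centre of its underside.
Things that resemble listed ones, but are neither listed nor needed, are in the scene too. Leave any purple look-alike of the wide_block alone. Leave any blue look-alike of the narrow_block alone.

How it is judged:
At the end, for the whole second after the job is handed in: Each block lies flat in its own lane (wide in wide, narrow in narrow), right way up, its end within 4 mm of the back stop, at most 8 mm off the lane's middle and 0.1 rad off its direction, released and at rest; every bystander within 20 mm of where it started (x of wide_block in the frame of wide_lane_bed between -0.044 and -0.036 m and y of wide_block in the frame of wide_lane_bed between -0.008 and 0.008 m and z of wide_block in the frame of wide_lane_bed between -0.004 and 0.004 m and angle between the x axis of wide_block and the x axis of wide_lane_bed, either way round below 0.1 rad and angle between the z axis of wide_block and the z axis of wide_lane_bed, either way round below 0.08 rad and linear speed of each of wide_block, narrow_block below 0.01 m/s and contact force between each of wide_block, narrow_block and the fingers below 0.05 N and x of narrow_block in the frame of narrow_lane_bed between -0.044 and -0.036 m and y of narrow_block in the frame of narrow_lane_bed between -0.008 and 0.008 m and z of narrow_block in the frame of narrow_lane_bed between -0.004 and 0.004 m and angle between the x axis of narrow_block and the x axis of narrow_lane_bed, either way round below 0.1 rad and angle between the z axis of narrow_block and the z axis of narrow_lane_bed, either way round below 0.08 rad and distance of each of bearing, pulley, dowel, driver, canister, step_block from where it was at the start of the episode below 0.02 m); the robot touches nothing.
It fails at once if a bystander (bearing, pulley, dowel, screwdriver, canister or stepped block) is moved more than 20 mm (distance of any of bearing, pulley, dowel, driver, canister, step_block from where it was at the start of the episode above 0.02 m).
It fails at once if the lamp bar is hit with more than 20 N by the robot or a block (contact force between lamp_bar and the arm above 20 N or contact force between lamp_bar and the fingers above 20 N or contact force between lamp_bar and wide_block above 20 N or contact force between lamp_bar and narrow_block above 20 N).
It also fails if it takes over 70 s, if anything falls off the work surface, if the arm or the gripper's body presses on something with over 40 N, if the wrist force passes 120 N, or if a joint passes its speed limit or range.

## Working session

There is one attempt and no reset: what is moved stays moved. The work goes in short steps, Python scripts to look and compute and a shell command to move; the robot and the scene stay as the last step left them, time stands still between calls to the robot, and variables do not carry over. Pictures are saved under pics/ and viewed, at most 10 in all, crops included, and the job is handed in when it is done.

```bash
ls; mkdir -p pics; cat > h.py <<'E'
import numpy as np,cv2
from scipy.spatial.transform import Rotation as R
from workcell import bot,vision,workorder
def cam(n):
    return vision.camera(n)
def ray(c,px):
    K=np.array(c['K']);k=c['k1']
    # undistort via cv2 (k1 only)
    p=cv2.undistortPoints(np.array(px,float).reshape(-1,1,2),K,np.array([k,0,0,0,0.])).reshape(-1,2)
    Rm=cv2.Rodrigues(np.array(c['rvec'],float))[0];t=np.array(c['tvec'],float).ravel()
    d=np.c_[p,np.ones(len(p))]@Rm; o=-Rm.T@t
    return o,d
def at_z(c,px,z):
    o,d=ray(c,px); return o+d*((z-o[2])/d[:,2])[:,None]
def at_depth(c,px):
    o,d=ray(c,px); px=np.array(px).reshape(-1,2).astype(int)
    return o+d*c['z_map'][px[:,1],px[:,0]][:,None]
E
python3 - <<'E'
from h import *
for n in ('side','top'):
    c=cam(n); cv2.imwrite(f'pics/{n}0.png',c['image']); o,_=ray(c,[[320,240]]);print(n,o,c['k1'],c['K'][0][0])
    for q in ['wide_block','narrow_block','wide_lane_bed','narrow_lane_bed','full_lane_bed','lamp_bar','bearing','pulley','dowel','driver','canister','step_block']:
        for d in vision.place_of(c,q)[:3]:
            p=d['position']
            print(q,round(d['score'],2),np.round(p),at_z(c,[p],0 if 'lane' not in q else .022)[0].round(3))
print(bot.get_obs())
E
```

```text
pics
side [ 0.09272853 -0.60788447  0.63396823] -0.08249470286471189 434.27673776401457
wide_block 0.91 [292. 343.] [ 0.356 -0.148  0.   ]
wide_block 0.88 [406. 255.] [ 0.712 -0.083  0.   ]
wide_block 0.69 [374. 282.] [ 0.591 -0.11   0.   ]
narrow_block 0.81 [380. 359.] [ 0.465 -0.271  0.   ]
narrow_block 0.66 [427. 410.] [ 0.458 -0.393  0.   ]
wide_lane_bed 0.7 [272. 208.] [0.545 0.241 0.022]
wide_lane_bed 0.25 [319. 402.] [ 0.317 -0.291  0.022]
narrow_lane_bed 0.94 [297. 199.] [0.624 0.243 0.022]
full_lane_bed 0.65 [249. 220.] [0.471 0.229 0.022]
bearing 0.69 [439. 322.] [ 0.619 -0.272  0.   ]
bearing 0.19 [322. 403.] [ 0.329 -0.283  0.   ]
pulley 0.69 [331. 316.] [ 0.456 -0.136  0.   ]
dowel 0.56 [375. 316.] [ 0.528 -0.186  0.   ]
driver 0.78 [323. 402.] [ 0.331 -0.282  0.   ]
canister 0.61 [164. 228.] [0.29  0.355 0.   ]
canister 0.49 [249. 224.] [0.477 0.243 0.   ]
step_block 0.86 [404. 224.] [0.8   0.011 0.   ]
top [ 0.3907213  -0.00227886  1.09435444] -0.0707873320494987 454.743569192325
wide_block 0.78 [357. 158.] [ 0.709 -0.091  0.   ]
wide_block 0.78 [378. 307.] [ 0.346 -0.
[... 598 characters left out ...]
 0.   ]
{'clock': 1.3, 'joint_pos': array([1.15000478e+00, 2.40638793e-01, 5.00337335e-03, 1.33520026e+00,
       1.25298743e-05, 1.57082801e+00]), 'joint_vel': array([-0.00081233, -0.0002206 , -0.00115035,  0.00059935, -0.00130114,
        0.00088569]), 'tau': array([ 1.75808640e-03, -3.72220445e+01,  2.52685797e+01,  1.29703272e-03,
        9.61745354e-05,  1.39223613e-05]), 'eef_pos': array([0.20423761, 0.45638428, 0.20508836]), 'tool_rot': array([ 2.08862454e-01,  9.77945026e-01, -1.79325807e-05, -1.02355003e-05]), 'ft_force': array([ 0.15653997, -0.04387344, -0.05754071]), 'ft_torque': array([-0.03075429, -0.00304803,  0.07842087]), 'grasp_force': 0.0, 'grip_width': 0.08528202230136898}
```

View pics/top0.png

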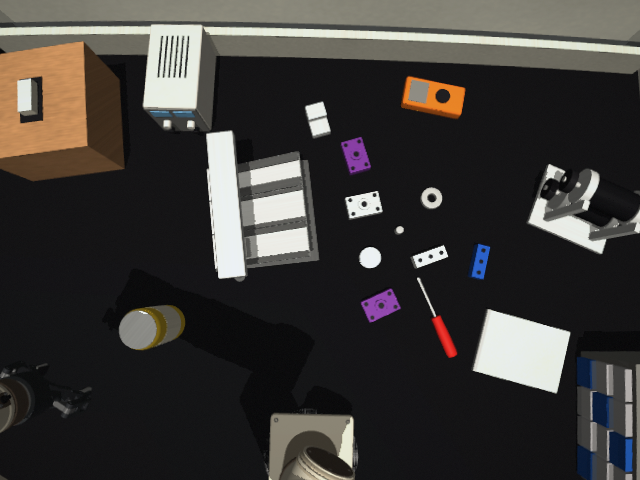

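View pics/side0.png

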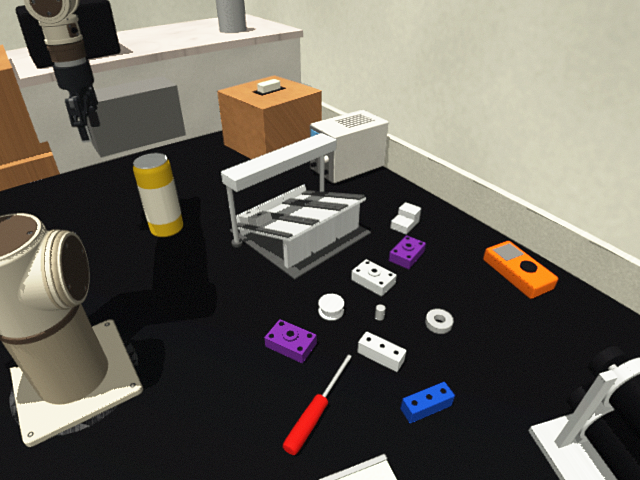

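The top view shows the wide block at (363,205), the narrow bar at (430,257), purple and blue look-alikes, and the rack at about (265,205) sloping to the left under the bar. I'll measure the bar, lanes and blocks from depth.

```bash
cat >> h.py <<'E'
def cloud(c):
    v,u=np.mgrid[0:480,0:640]; P=at_depth(c,np.c_[u.ravel(),v.ravel()]).reshape(480,640,3)
    P[c['z_map']==0]=np.nan; return P
def rect(P,m):
    q=P[m][:,:2].astype(np.float32)*1000
    (cx,cy),(w,h),a=cv2.minAreaRect(q)
    if w<h: w,h,a=h,w,a+90
    return cx,cy,w,h,(a+90)%180-90,len(q)
E
python3 - <<'E'
from h import *
c=cam('top');P=cloud(c);im=c['image']
z=P[...,2]; X,Y=P[...,0],P[...,1]
def comp(m,px):
    n,l=cv2.connectedComponents(m.astype(np.uint8)); return l==l[px[1],px[0]]
m=(z>.185)&(z<.205)&(X>.35)&(X<.8)&(Y<.35)&(Y>.05); b=comp(m,(226,205)); r=rect(P,b); print('bar',np.round(r,1), np.nanmedian(z[b]))
for nm,px,lo,hi in [('wide',(372,212),.018,.05),('narrow',(437,254),.02,.05)]:
    print(nm,P[px[1],px[0]], P[206,364])
    mm=(z>lo)&(z<hi); mm=comp(mm,px); print(nm,np.round(rect(P,mm),1),np.nanmedian(z[mm]))
    g=im.min(2)>120; g=comp(g,px); ys,xs=np.where(g); zz=.026 if nm=='wide' else .03
    q=(at_z(c,np.c_[xs,ys],zz)[:,:2]*1000).astype(np.float32); print(' colour',cv2.minAreaRect(q),len(q))
# rack frame from bar: x level toward stops (+y world approx)
a=np.deg2rad(r[4]); yb=np.array([np.cos(a),np.sin(a)]); xb=np.array([-yb[1],yb[0]]); 
if xb[1]<0: xb=-xb
# rack y = z cross x ; bar centre is x=52.5
yb=np.array([-xb[1],xb[0]]); O=np.array(r[:2])/1000-xb*.0525
print('rack O',O,'x',xb,'y',yb)
D=P[...,:2]-O; rx=D@xb; ry=D@yb
for x0 in (-.08,-.05,-.02):
  s=(abs(rx-x0)<.003)&(abs(ry)<.15)&(z>.01)
  o=np.argsort(ry[s]); print(x0,[(round(a*1000),round(b*1000)) for a,b in zip(ry[s][o],z[s][o])][::2])
cv2.imwrite('pics/rack.png',cv2.resize(im[120:300,190:450],(780,540),interpolation=cv2.INTER_CUBIC))
E
```

```text
bar [ 553.6  188.3  300.    56.5    8.2 4068. ] 0.1948035183164472
wide [ 0.57104905 -0.12797163  0.02469246] [ 0.58385769 -0.10798857  0.03114393]
wide [ 589.5 -108.1   80.6   52.9  -77.2  735. ] 0.026137111224199705
 colour ((589.1129760742188, -106.98063659667969), (51.699283599853516, 81.28340911865234), 13.125544548034668) 663
narrow [ 0.47425921 -0.28302723  0.02887576] [ 0.58385769 -0.10798857  0.03114393]
narrow [ 468.6 -265.9   80.5   30.1  -69.3  438. ] 0.029242171394453176
 colour ((468.4146423339844, -266.10711669921875), (29.320405960083008, 80.32035827636719), 20.82482147216797) 386
rack O [0.56112822 0.13634323] x [-0.14259648  0.98978091] y [-0.98978091 -0.14259648]
-0.08 [(-118, 94), (-118, 94), (-116, 95), (-113, 94), (-111, 96), (-108, 96), (-106, 95), (-104, 94), (-102, 100), (-102, 93), (-100, 92), (-99, 97), (-98, 90), (-96, 88), (-94, 88), (-92, 88), (-90, 88), (-88, 92), (-87, 88), (-86, 84), (-84, 90), (-82, 89), (-81, 86), (-80, 88), (-78, 88), (-75, 89), (-73, 88), (-70, 91), (-68, 89), (-67, 92), (-66, 89), (-63, 90), (-63, 90), (-60, 94), (-58, 93), (-57,
[... 3197 characters left out ...]
68), (-5, 66), (-3, 65), (0, 67), (3, 72), (5, 68), (7, 66), (9, 66), (10, 69), (11, 67), (13, 66), (14, 64), (17, 71), (18, 67), (19, 71), (21, 67), (23, 68), (26, 70), (28, 67), (31, 74), (33, 72), (35, 73), (36, 73), (38, 75), (39, 69), (40, 69), (43, 76), (44, 73), (45, 77), (47, 71), (49, 73), (52, 73), (53, 71), (55, 63), (56, 68), (57, 65), (60, 68), (62, 67), (63, 67), (65, 67), (67, 66), (69, 67), (72, 69), (74, 69), (76, 68), (76, 68), (78, 66), (80, 66), (81, 67), (83, 68), (85, 63), (87, 63), (90, 66), (92, 65), (94, 65), (95, 70), (97, 67), (99, 68), (99, 66), (101, 69), (103, 67), (104, 70), (106, 70), (108, 72), (109, 74), (111, 77), (113, 72), (115, 75), (117, 74), (119, 62)]
```

View pics/rack.png

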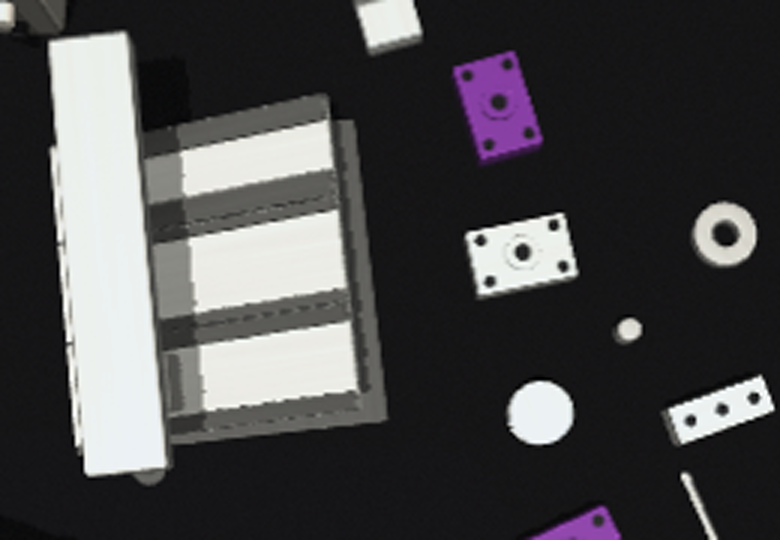

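The lanes measure out as narrow on the far side (ry −80), wide in the middle (0) and full on the near side (+80), and bed heights agree with the drawing. I'll rise and turn to the wide block's heading, then cross over.

```bash
python3 -m creep '[[[0,0,-21],[0,0,0.154]],[[0,0,-21],[0,0,0.154]],[[0,0,-21],[0,0,0.154]],[[0,0,-21],[0,0,0.154]],[[0,0,-21],[0,0,0.154]],[[0,0,-21],[0,0,0.153]]]' 85; python3 -m creep '[[[-53,20.7,0],[0,0,0]],[[-53,20.7,0],[0,0,0]],[[-53,20.7,0],[0,0,0]],[[-53,20.7,0],[0,0,0]],[[-53,20.7,0],[0,0,0]],[[-53,20.7,0],[0,0,0]],[[-53,20.7,0],[0,0,0]],[[-53,20.7,0],[0,0,0]],[[-53,20.7,0],[0,0,0]],[[-53,20.7,0],[0,0,0]],[[-53,20.7,0],[0,0,0]],[[-52,20.7,0],[0,0,0]]]'
```

```text
clock: 2.1
eef_pos: [0.2042, 0.4564, 0.3318]
tool_rot: [0.624, 0.781, 0.0, -0.0]
ft_force: [0.2, 0.9, -1.0]
grip_width: 0.0846
grasp_force: 0.0
clock: 3.6
eef_pos: [0.5901, -0.1081, 0.3311]
tool_rot: [0.623, 0.783, 0.0, 0.0]
ft_force: [1.2, 0.9, 0.4]
grip_width: 0.0852
grasp_force: 0.0
```

```bash
python3 -m creep '[[[0,0,0],[0,0.145,0]],[[0,0,0],[0,0.145,0]],[[0,0,0],[0,0.146,0]],[[-18.4,0,41.3],[0,0,0]],[[-18.4,0,41.3],[0,0,0]],[[-18.4,0,41.3],[0,0,0]],[[-18.4,0,41.3],[0,0,0]],[[-18.4,0,41.3],[0,0,0]],[[-18.4,0,41.3],[0,0,0]],[[0,0,0],[0,0,0]]]'; python3 - <<'E'
from h import *
c=cam('side');cv2.imwrite('pics/s1.png',c['image'][150:420,200:520].repeat(2,0).repeat(2,1))
E
```

```text
clock: 4.85
eef_pos: [0.585, -0.1008, 0.0561]
tool_rot: [0.608, 0.763, 0.133, -0.174]
ft_force: [-0.6, 0.5, 0.2]
grip_width: 0.0847
grasp_force: 0.0
```

View pics/s1.png

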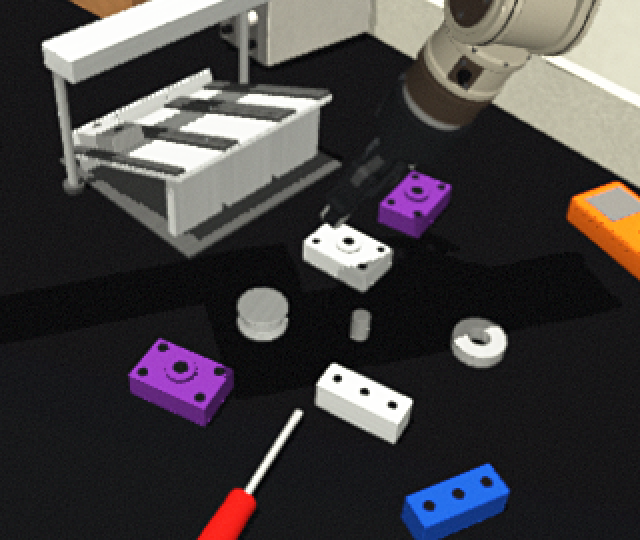

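The gripper hangs over the wide block at (345,245) in the crop and its neighbours are clear. I'll descend and grip.

```bash
python3 -m creep '[[[-8,2.7,14.6],[0,0,0]],[[-8,0,14.6],[0,0,0]],[[-8.3,0,14.6],[0,0,0]],[[0,0,0],[0,0,0]]]';python3 -m creep '[[[0,0,0],[0,0,0]],[[0,0,0],[0,0,0]],[[0,0,0],[0,0,0]],[[0,0,0],[0,0,0]],[[0,0,0],[0,0,0]],[[0,0,0],[0,0,0]]]' 40
```

```text
clock: 5.4
eef_pos: [0.5902, -0.1044, 0.008]
tool_rot: [0.608, 0.764, 0.134, -0.171]
ft_force: [-0.2, -0.4, -0.3]
grip_width: 0.085
grasp_force: 0.0
clock: 6.15
eef_pos: [0.5916, -0.1048, 0.0099]
tool_rot: [0.608, 0.764, 0.135, -0.169]
ft_force: [0.5, -0.3, -0.4]
grip_width: 0.0401
grasp_force: 0.0
```

```bash
python3 - <<'E'
from h import *
print(bot.get_obs()['ft_force'],bot.get_obs()['eef_pos'])
c=cam('side');t=cam('top')
a=cv2.resize(c['image'][200:320,320:480],(640,480),interpolation=cv2.INTER_CUBIC);cv2.imwrite('pics/s2.png',a)
for p in (c,t):
  for d in vision.place_of(p,'wide_block')[:3]: print(d['score'],at_z(p,[d['position']],0)[0].round(3))
E
```

```text
[ 0.5465016  -0.30311079 -0.35478589] [ 0.59157717 -0.10480569  0.00994184]
0.82 [ 0.346 -0.154  0.   ]
0.77 [ 0.71  -0.088  0.   ]
0.78 [ 0.711 -0.086  0.   ]
0.6 [ 0.583 -0.096  0.   ]
```

View pics/s2.png

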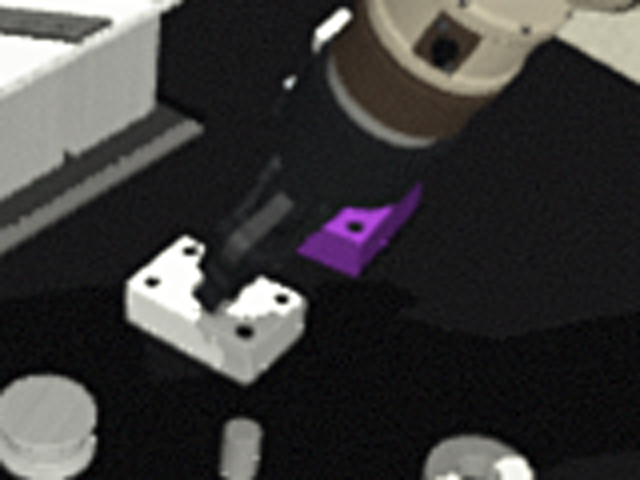

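```bash
python3 - <<'E'
from h import *
o=bot.get_obs();T=R.from_quat(o['tool_rot']);p=o['eef_pos'];print(o['clock'],p,T.as_matrix().round(3).tolist())
for n in ('side','top'):
    c=cam(n);P=cloud(c);im=c['image']
    L=(P-p)@T.as_matrix()*1000
    m=(abs(L[...,0])<30)&(abs(L[...,1])<60)&(L[...,2]>-80)&(L[...,2]<20)&(im.max(2)<75)&(P[...,2]>.012)
    q=L[m]; w=P[m]*1000; print(n,len(q)); i=np.argsort(-q[:,2])[:25]; print(np.c_[q[i],w[i]].round(0).astype(int).tolist())
    b=(im.min(2)>120)&(abs(P[...,0]-.589)<.05)&(abs(P[...,1]+.107)<.05); print('block',np.round(rect(P,b&(P[...,2]>.022)&(P[...,2]<.03)),1),np.nanpercentile(P[b][:,2],[50,90]))
E
```

```text
6.35 [ 0.59155944 -0.10479126  0.00986267] [[-0.204, 0.974, -0.095], [0.883, 0.225, 0.412], [0.422, -0.0, -0.906]]
side 71
[[-19, -22, -29, 577, -138, 28], [-22, -22, -29, 578, -141, 27], [-21, 14, -30, 613, -133, 28], [-20, 12, -30, 610, -132, 29], [-22, -19, -30, 580, -141, 28], [-20, -25, -30, 575, -141, 29], [-5, 20, -31, 615, -117, 36], [-23, -21, -31, 579, -143, 28], [-20, -22, -31, 578, -140, 29], [-25, -20, -32, 580, -144, 28], [-8, 19, -32, 614, -121, 35], [-23, 14, -32, 613, -135, 29], [-25, -24, -32, 576, -145, 29], [-23, 10, -32, 609, -136, 29], [-23, -19, -32, 581, -143, 29], [-7, 19, -34, 614, -120, 38], [-1, -32, -34, 564, -127, 40], [-8, 19, -36, 615, -123, 39], [-5, 18, -37, 614, -120, 41], [-7, 20, -37, 616, -121, 41], [-3, -34, -39, 563, -131, 44], [3, -34, -39, 562, -126, 46], [2, -33, -40, 563, -127, 46], [0, -35, -40, 562, -129, 46], [6, -35, -40, 560, -124, 48]]
block [ 588.5 -109.1   82.1   53.5  -77.2  456. ] [0.02625864 0.02902117]
top 204
[[30, 13, -4, 598, -77, 26], [29, -19, -4, 567, -85, 26], [2, 23, -14, 614, -104, 23], [10, 0, -18, 591, -103, 30], [9, -8, -18, 584, -106, 30], [8, 0, -18, 591, -106, 29], [12, -5, -19, 586, -103, 32], [7, -8, -19, 584, -108, 30], [10, -5, -19, 586, -106, 31], [3, -1, -20, 592, -111, 29], [12, -3, -20, 588, -103, 33], [6, -3, -20, 589, -108, 30], [10, -3, -21, 588, -105, 33], [6, 1, -21, 593, -108, 32], [5, -6, -21, 586, -110, 31], [9, 1, -21, 593, -105, 33], [9, -6, -22, 586, -108, 34], [8, -2, -23, 591, -108, 34], [5, 0, -23, 593, -110, 33], [6, -4, -23, 588, -110, 33], [-20, 15, -26, 612, -130, 25], [10, 22, -27, 614, -102, 39], [-20, 17, -27, 614, -130, 26], [-22, 16, -28, 615, -132, 25], [-21, 12, -28, 610, -132, 26]]
block [ 589.1 -106.3   76.6   52.1  -76.8  429. ] [0.02597688 0.03178094]
```

```bash
python3 -m creep '[[[0,0,0],[0,0,0]],[[0,0,0],[0,0,0]],[[0,0,0],[0,0,0]],[[0,0,0],[0,0,0]]]' 70; python3 -m creep '[[[-1.7,0,3.6],[0,0,0]],[[-1.7,0,3.6],[0,0,0]],[[0,0,0],[0,0,0]]]'; python3 - <<'E'
from h import *
o=bot.get_obs();T=R.from_quat(o['tool_rot']);p=o['eef_pos']
c=cam('side')
a=c['image'].copy()
for y in (-35,35):
  q=np.array([[0,y,z] for z in (0,-10,-20,-30)])/1000@T.as_matrix().T+p
  u=cv2.projectPoints(q,np.array(c['rvec']),np.array(c['tvec']),np.array(c['K']),np.array([c['k1'],0,0,0,0.]))[0].reshape(-1,2); print(y,u.round(1).tolist())
a=cv2.resize(a[200:320,320:480],(640,480),interpolation=cv2.INTER_CUBIC);a=np.clip(a.astype(float)*2,0,255).astype(np.uint8);cv2.imwrite('pics/s3.png',a)
E
```

```text
clock: 6.95
eef_pos: [0.5915, -0.1048, 0.0099]
tool_rot: [0.608, 0.764, 0.135, -0.169]
ft_force: [-0.8, 0.7, 1.2]
grip_width: 0.07
grasp_force: 0.0
clock: 7.32
eef_pos: [0.5911, -0.1047, 0.0013]
tool_rot: [0.608, 0.764, 0.134, -0.17]
ft_force: [0.2, 0.0, -0.6]
grip_width: 0.0701
grasp_force: 0.0
-35 [[362.8, 288.4], [364.7, 286.2], [366.6, 283.9], [368.5, 281.6]]
35 [[381.9, 272.2], [383.8, 269.9], [385.8, 267.6], [387.8, 265.2]]
```

View pics/s3.png

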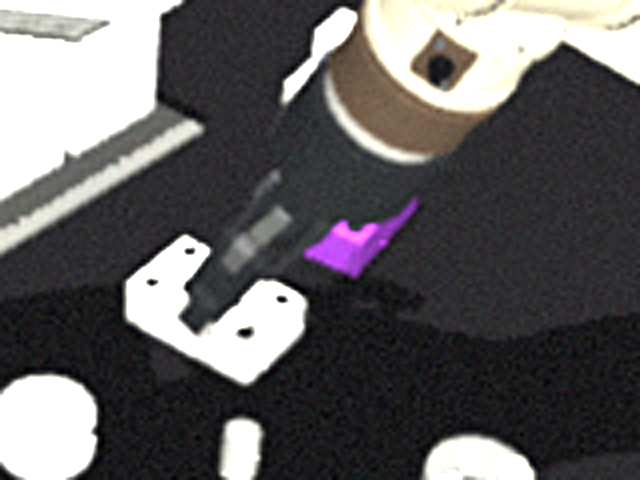

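The near fingertip at (195,325) in the crop is level with the block's top edge, so with the hand open the tips sit about 25–30 mm behind the reported TCP. I'll go lower, watching the force.

```bash
python3 -m creep '[[[1.3,-1,4.5],[0,0,0]],[[1.3,-1,4.5],[0,0,0]],[[1.3,0,4.5],[0,0,0]],[[1.3,0,4.5],[0,0,0]],[[0,0,0],[0,0,0]]]'; python3 - <<'E'
from h import *
o=bot.get_obs();T=R.from_quat(o['tool_rot']);p=o['eef_pos'];M=T.as_matrix()
for n in ('side','top'):
    c=cam(n);P=cloud(c);im=c['image']; L=(P-p)@M*1000
    m=(abs(L[...,0])<16)&(abs(abs(L[...,1])-42)<14)&(L[...,2]>-90)&(L[...,2]<10)&(im.max(2)<90)&(P[...,2]>.008)
    for s in (-1,1):
        q=L[m&(L[...,1]*s>0)]; i=np.argsort(-q[:,2])[:8]; print(n,s,len(q),q[i].round(0).astype(int).tolist())
E
```

```text
clock: 8.0
eef_pos: [0.5865, -0.0928, -0.0126]
tool_rot: [0.608, 0.764, 0.134, -0.17]
ft_force: [0.6, 0.5, -0.3]
grip_width: 0.0701
grasp_force: 0.0
side -1 43 [[-4, -43, -42], [7, -49, -44], [-5, -49, -45], [1, -49, -45], [4, -50, -45], [3, -48, -45], [8, -48, -46], [-4, -43, -46]]
side 1 12 [[-1, 34, -36], [9, 34, -36], [2, 33, -37], [6, 33, -37], [4, 34, -38], [1, 33, -40], [7, 32, -41], [-1, 34, -41]]
top -1 107 [[6, -42, -32], [12, -42, -36], [7, -44, -42], [8, -47, -43], [13, -37, -45], [7, -45, -46], [-5, -49, -48], [9, -48, -48]]
top 1 119 [[4, 35, -32], [10, 34, -36], [-7, 35, -37], [-9, 34, -38], [-2, 34, -40], [7, 45, -40], [12, 36, -41], [5, 35, -42]]
```

```bash
python3 -m creep '[[[-0.8,0,1.8],[0,0,0]],[[0,0,0],[0,0,0]],[[0,0,0],[0,0,0]],[[0,0,0],[0,0,0]],[[0,0,0],[0,0,0]]]' 40
```

```text
clock: 8.72
eef_pos: [0.5875, -0.0938, -0.0138]
tool_rot: [0.608, 0.764, 0.135, -0.168]
ft_force: [1.6, -3.3, 3.9]
grip_width: 0.0505
grasp_force: 64.8
```

The wide block is gripped. I'll lift it and compute the placement.

```bash
cat >> h.py <<'E'
xb=np.array([-0.1426,0.9898,0]);yb=np.array([-0.9898,-0.1426,0]);zb=np.array([0,0,1.]);O=np.array([.5611,.1363,0])
t20=.349
dx=np.cos(t20)*xb-np.sin(t20)*zb; nz=np.sin(t20)*xb+np.cos(t20)*zb
B=np.c_[dx,yb,nz]
def lane(ry,s,y=0,h=0): return O+xb*.105+zb*.022+yb*ry+dx*s+yb*y+nz*h
def goto(Mt,pt,Mc=None,pc=None):
    o=bot.get_obs(); Mc=R.from_quat(o['tool_rot']).as_matrix() if Mc is None else Mc; pc=o['eef_pos'] if pc is None else pc
    rv=R.from_matrix(Mc.T@Mt).as_rotvec(); d=(pt-pc)
    print('now',pc.round(4),'target',pt.round(4)); print(' turn(tool now)',rv.round(4),' then shift(tool after)',(Mt.T@d*1000).round(1),' shift if first',(Mc.T@d*1000).round(1))
E
python3 -m creep '[[[6.3,0,-13.6],[0,0,0]],[[12.7,0,-27.2],[0,0,0]],[[16.9,0,-36.2],[0,0,0]],[[16.9,0,-36.2],[0,0,0]],[[16.9,0,-36.2],[0,0,0]],[[6,0,-13],[0,0,0]],[[0,0,0],[0,0,0]]]'
python3 - <<'E'
from h import *
import json
# grasp relation: tool at grip
Mg=R.from_quat([.608,.764,.135,-.168]).as_matrix(); pg=np.array([.5875,-.0938,-.0138])
a=np.deg2rad(103.0); bx=np.array([np.cos(a),np.sin(a),0]); Mb=np.c_[bx,np.cross(zb,bx),zb]
Mrel=Mb.T@Mg; prel=Mb.T@(pg-np.array([.5893,-.1072,0])); print('tool in block (mm)',prel*1000, R.from_matrix(Mrel).as_rotvec())
np.savez('rel.npz',M=Mrel,p=prel)
for h in (.08,.002):
    q=lane(0,-.165,0,0)+zb*h; goto(B@Mrel,q+B@prel)
print((B@Mrel).round(3).tolist())
E
```

```text
clock: 9.6
eef_pos: [0.5869, -0.0932, 0.1652]
tool_rot: [0.608, 0.764, 0.135, -0.169]
ft_force: [0.3, 0.6, -3.7]
grip_width: 0.0506
grasp_force: 64.2
tool in block (mm) [ 13.46147077  -1.26047801 -13.8       ] [ 3.06566141e+00 -7.05116640e-04  6.76672569e-01]
now [ 0.5869 -0.0932  0.1652] target [0.5684 0.0948 0.1409]
 turn(tool now) [-0.0235 -0.3498  0.0816]  then shift(tool after) [185.9   8.3  40.4]  shift if first [159.6  24.3 101.1]
now [ 0.5869 -0.0932  0.1652] target [0.5684 0.0948 0.0629]
 turn(tool now) [-0.0235 -0.3498  0.0816]  then shift(tool after) [179.3   8.2 118.1]  shift if first [126.7  24.2 171.8]
[[-0.142, 0.99, -0.01], [0.986, 0.142, 0.085], [0.085, 0.002, -0.996]]
```

```bash
python3 -m creep '[[[0,0,0],[-0.008,-0.117,0.027]],[[0,0,0],[-0.008,-0.117,0.027]],[[0,0,0],[-0.008,-0.117,0.027]],[[37,1.4,8],[0,0,0]],[[37,1.4,8],[0,0,0]],[[37,1.4,8],[0,0,0]],[[37,1.4,8],[0,0,0]],[[38,1.4,8],[0,0,0]],[[0,0,0],[0,0,0]],[[0,0,0],[0,0,0]]]'
python3 - <<'E'
from h import *
r=np.load('rel.npz');p=r['p'].copy();p[1]=0
q=lane(0,-.165,0,0)+zb*.001; goto(B@r['M'],q+B@p)
c=cam('side');cv2.imwrite('pics/s4.png',cv2.resize(c['image'][80:320,200:520],(800,600)))
E
```

```text
clock: 10.85
eef_pos: [0.5655, 0.0944, 0.139]
tool_rot: [0.654, 0.755, 0.027, -0.033]
ft_force: [-0.5, -0.6, -2.9]
grip_width: 0.0505
grasp_force: 64.0
now [0.5655 0.0944 0.139 ] target [0.5671 0.0946 0.0619]
 turn(tool now) [-0.0039  0.0009  0.0002]  then shift(tool after) [-6.6  1.4 76.8]  shift if first [-6.5  1.7 76.8]
```

View pics/s4.png

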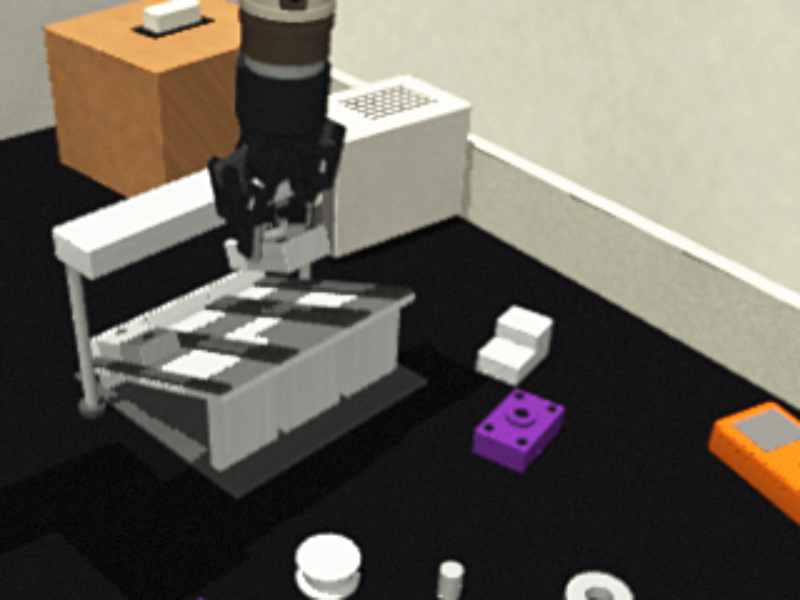

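The block at about (270,250) hangs tilted parallel to the slope over the middle lane. I'll lower it.

```bash
python3 -m creep '[[[-1.6,1.5,16],[0,0,0]],[[-1.6,0,16],[0,0,0]],[[-1.6,0,16],[0,0,0]],[[-1.2,0,14],[0,0,0]],[[-0.2,0,5],[0,0,0]],[[-0.2,0,4],[0,0,0]],[[0,0,3],[0,0,0]],[[0,0,2],[0,0,0]],[[0,0,0],[0,0,0]]]'
```

```text
clock: 12.02
eef_pos: [0.5687, 0.0949, 0.0648]
tool_rot: [0.654, 0.755, 0.029, -0.031]
ft_force: [-0.7, 0.2, -3.5]
grip_width: 0.0502
grasp_force: 64.0
```

```bash
python3 -m creep '[[[0,-1,1.5],[0,0,0]],[[0,0,1.5],[0,0,0]],[[0,0,1],[0,0,0]],[[0,0,0],[0,0,0]]]'
```

```text
clock: 12.52
eef_pos: [0.5675, 0.0951, 0.0606]
tool_rot: [0.654, 0.755, 0.029, -0.031]
ft_force: [-0.1, 0.1, -3.4]
grip_width: 0.0509
grasp_force: 64.0
```

```bash
python3 -m creep '[[[0,0,1],[0,0,0]],[[0,0,1],[0,0,0]],[[0,0,0],[0,0,0]]]'
```

```text
clock: 12.9
eef_pos: [0.5677, 0.0951, 0.0599]
tool_rot: [0.654, 0.755, 0.029, -0.031]
ft_force: [-2.4, -1.5, 4.8]
grip_width: 0.0506
grasp_force: 64.9
```

Contact. I'll release and back straight out.

```bash
python3 -m creep '[[[0,0,0],[0,0,0]],[[0,0,0],[0,0,0]],[[0,0,0],[0,0,0]]]' 64; python3 -m creep '[[[0,0,-20],[0,0,0]],[[0,0,-30],[0,0,0]],[[0,0,-30],[0,0,0]],[[-40,0,0],[0,0,0]],[[-50,0,0],[0,0,0]],[[0,0,0],[0,0,0]]]' 0
cat >> h.py <<'E'
def blk(ry,hgt,half,zlo=0.004):
    # block top points in lane frame
    for n in ('top','side'):
        c=cam(n);P=cloud(c); o=lane(ry,0); L=(P-o)@B*1000
        m=(abs(L[...,1])<half+6)&(L[...,0]>-235)&(L[...,0]<2)&(abs(L[...,2]-hgt)<3.5)
        q=L[m]; 
        if len(q)<20: print(n,len(q)); continue
        x=np.percentile(q[:,0],[1,99]); y=np.percentile(q[:,1],[1,99]); r=cv2.minAreaRect(q[:,:2].astype(np.float32))
        print(n,len(q),'x',x.round(1),'y',y.round(1),'z',np.median(q[:,2]).round(1),'rect',r)
E
python3 - <<'E'
from h import *
blk(0,26,26)
E
```

```text
clock: 13.28
eef_pos: [0.5677, 0.0953, 0.0586]
tool_rot: [0.654, 0.755, 0.029, -0.031]
ft_force: [-1.6, 0.0, 0.4]
grip_width: 0.0641
grasp_force: 0.0
clock: 14.02
eef_pos: [0.5807, -0.0036, 0.1294]
tool_rot: [0.656, 0.753, 0.028, -0.032]
ft_force: [-1.8, 0.0, -2.6]
grip_width: 0.0488
grasp_force: 62.6
top 14
side 25 x [-4.1  1.5] y [-30.2  30.9] z 23.7 rect ((-1.2386236190795898, 0.3890647888183594), (5.320549488067627, 61.84189224243164), 0.657349705696106)
```

My mistake: the close command took effect while the fingers were still around the block, and it was picked up again. I'll check how it's held.

```bash
python3 - <<'E'
from h import *
c=cam('side');cv2.imwrite('pics/s5.png',cv2.resize(c['image'][120:280,260:460],(800,600),interpolation=cv2.INTER_CUBIC))
o=bot.get_obs();M=R.from_quat(o['tool_rot']).as_matrix();p=o['eef_pos'];r=np.load('rel.npz')
pp=r['p'].copy();pp[1]=0
Mb=M@r['M'].T; pb=p-Mb@pp   # if held as before
for n in ('side','top'):
    c=cam(n);P=cloud(c);L=(P-pb)@Mb*1000
    m=(abs(L[...,0])<65)&(abs(L[...,1])<45)&(L[...,2]>-25)&(L[...,2]<50)&(c['image'].min(2)>75)
    q=L[m];print(n,len(q),np.percentile(q,[2,50,98],axis=0).round(1).tolist(),P[m][:,2].min())
    # plane fit to top face
    t=q[(abs(q[:,2]-26)<15)&(abs(q[:,0])<45)]
    A=np.c_[t[:,:2],np.ones(len(t))];k=np.ones(len(t),bool)
    for _ in range(6):
        s=np.linalg.lstsq(A[k],t[k,2],rcond=None)[0];k=abs(A@s-t[:,2])<2.5
    print(' plane slope x,y,z0',s.round(3),k.sum(),len(t),'rect',cv2.minAreaRect(t[k][:,:2].astype(np.float32)))
E
```

```text
side 718 [[-38.4, -25.2, -7.1], [-18.7, 22.1, 10.1], [40.3, 32.8, 36.4]] 0.10363198126052009
 plane slope x,y,z0 [ 9.0000e-03 -3.1000e-02  1.7752e+01] 188 335 rect ((2.5753707885742188, 2.4811038970947266), (82.5167236328125, 62.38203048706055), 1.8487882614135742)Traceback (most recent call last):
  File "<stdin>", line 9, in <module>
    return _quantile_unchecked(
        a, q, axis, out, overwrite_input, method, keepdims, weights)
    return _ureduce(a,
                    func=_quantile_ureduce_func,
    ...<5 lines>...
                    overwrite_input=overwrite_input,
                    method=method)
    r = func(a, **kwargs)
    result = _quantile(arr,
                       quantiles=q,
    ...<2 lines>...
                       out=out,
                       weights=wgt)
    slices_having_nans = np.isnan(arr[-1, ...])
                                  ~~~^^^^^^^^^
IndexError: index -1 is out of bounds for axis 0 with size 0
```

View pics/s5.png

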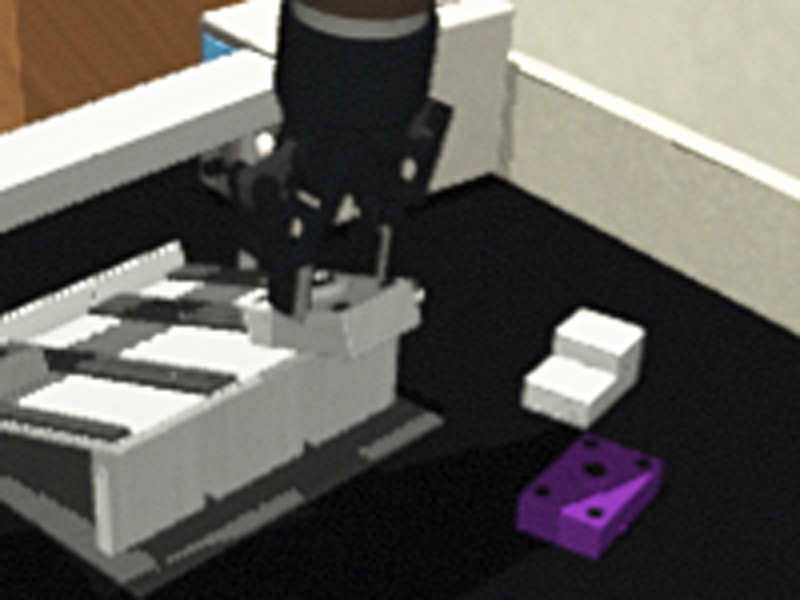

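The block is still held square and pitched parallel to the slope, about 8 mm lower in the grip. I'll carry it back, put it down again and open properly this time.

```bash
python3 -m creep '[[[44,0,0],[0,0,0]],[[44,0,0],[0,0,0]],[[0,0,20],[0,0,0]],[[0,0,20],[0,0,0]],[[0,0,12],[0,0,0]],[[0,0,6],[0,0,0]],[[0,0,0],[0,0,0]]]'; python3 -m creep '[[[0,0,2],[0,0,0]],[[0,0,2],[0,0,0]],[[0,0,2],[0,0,0]],[[0,0,0],[0,0,0]]]'
```

```text
clock: 15.15
eef_pos: [0.5679, 0.0915, 0.0803]
tool_rot: [0.654, 0.755, 0.029, -0.031]
ft_force: [-0.2, -0.3, -2.8]
grip_width: 0.0494
grasp_force: 62.6
clock: 15.65
eef_pos: [0.5679, 0.0919, 0.0744]
tool_rot: [0.654, 0.755, 0.029, -0.031]
ft_force: [0.2, -0.3, -3.4]
grip_width: 0.049
grasp_force: 62.6
```

```bash
python3 -m creep '[[[0,0,1.5],[0,0,0]],[[0,0,1.5],[0,0,0]],[[0,0,0],[0,0,0]]]';python3 -m creep '[[[0,0,1.5],[0,0,0]],[[0,0,1.5],[0,0,0]],[[0,0,0],[0,0,0]]]'
```

```text
clock: 16.02
eef_pos: [0.5682, 0.0921, 0.0727]
tool_rot: [0.654, 0.755, 0.029, -0.031]
ft_force: [-1.8, -1.7, 4.9]
grip_width: 0.0493
grasp_force: 63.6
clock: 16.4
eef_pos: [0.5684, 0.0921, 0.0724]
tool_rot: [0.654, 0.755, 0.03, -0.03]
ft_force: [-7.0, -3.1, 19.5]
grip_width: 0.0494
grasp_force: 65.6
```

```bash
python3 -m creep '[[[0,0,-1],[0,0,0]],[[0,0,0],[0,0,0]],[[0,0,0],[0,0,0]],[[0,0,0],[0,0,0]],[[0,0,-20],[0,0,0]],[[0,0,-35],[0,0,0]],[[0,0,-35],[0,0,0]],[[-40,0,0],[0,0,0]],[[-50,0,0],[0,0,0]],[[-30,0,0],[0,0,0]],[[0,0,0],[0,0,0]]]' 78
python3 - <<'E'
from h import *
blk(0,26,26)
E
```

```text
clock: 17.77
eef_pos: [0.5858, -0.0357, 0.1482]
tool_rot: [0.656, 0.754, 0.028, -0.032]
ft_force: [-0.1, -0.6, 0.3]
grip_width: 0.0779
grasp_force: 0.0
top 658 x [-207.9    0.7] y [-25.5  25.8] z 25.9 rect ((-103.6917724609375, -0.4966907501220703), (52.913639068603516, 210.945068359375), 89.57493591308594)
side 276 x [-209.8    1.4] y [-25.4  28.4] z 27.6 rect ((-104.38177490234375, 0.8991870880126953), (212.7710723876953, 57.084590911865234), 0.39369598031044006)
```

The wide block lies flat at s ≈ −208…−128, centred. I'll close, lean, and see where the shut fingertips really are.

```bash
python3 -m creep '[[[0,0,0],[0,0.153,0]],[[0,0,0],[0,0.153,0]],[[0,0,0],[0,0.153,0]],[[0,0,0],[0,0.153,0]],[[0,0,0],[0,0,0]],[[0,0,0],[0,0,0]],[[0,0,0],[0,0,0]]]' 0
python3 - <<'E'
from h import *
o=bot.get_obs();p=o['eef_pos'];M=R.from_quat(o['tool_rot']).as_matrix();print(M.round(3).tolist())
for n in ('side','top'):
    c=cam(n);P=cloud(c); L=(P-p)@M*1000
    m=(abs(L[...,0])<22)&(abs(L[...,1])<30)&(L[...,2]>-90)&(L[...,2]<15)
    q=L[m];i=np.argsort(-q[:,2]);print(n,len(q),q[i[:14]].round(0).astype(int).tolist())
    f=q[q[:,2]>-45]; print(' ext',np.percentile(f,[3,97],axis=0).round(0).tolist() if len(f) else '')
# targets: tip centre (shut) at lane s,h ; tool z offset k
x=np.deg2rad(60); zt=np.sin(x)*dx-np.cos(x)*nz; xt=np.cos(x)*dx+np.sin(x)*nz; Mt=np.c_[xt,-yb,zt]
for k in (.0,.019):
    goto(Mt,lane(0,-.235,0,.011)+zt*k)
E
```

```text
clock: 18.75
eef_pos: [0.5864, -0.0321, 0.1508]
tool_rot: [0.614, 0.712, 0.224, -0.256]
ft_force: [0.3, -0.1, 0.1]
grip_width: -0.0001
grasp_force: 0.0
[[-0.115, 0.989, -0.089], [0.76, 0.145, 0.634], [0.64, 0.005, -0.768]]
side 105 [[-6, -10, -30], [12, -7, -31], [-7, -8, -31], [-4, -9, -32], [-5, -7, -32], [4, -12, -33], [-4, -13, -34], [-8, -9, -35], [13, -10, -35], [1, -14, -36], [-8, 5, -36], [-5, -7, -36], [8, -15, -36], [4, -12, -36]]
 ext [[-8.0, -16.0, -45.0], [13.0, 1.0, -31.0]]
top 453 [[10, -2, -26], [11, -5, -27], [11, 5, -29], [11, 3, -29], [12, 1, -29], [11, -7, -29], [8, -7, -30], [14, -2, -30], [12, -6, -31], [7, -12, -31], [10, 5, -31], [12, -4, -32], [7, 11, -32], [8, 9, -32]]
 ext [[3.0, -14.0, -44.0], [14.0, 11.0, -29.0]]
now [ 0.5863 -0.0323  0.1508] target [0.5771 0.0254 0.1127]
 turn(tool now) [0.0026 0.0034 0.005 ]  then shift(tool after) [20.2 -0.9 66.7]  shift if first [20.5 -0.9 66.7]
now [ 0.5863 -0.0323  0.1508] target [0.5753 0.0375 0.0981]
 turn(tool now) [0.0026 0.0034 0.005 ]  then shift(tool after) [20.2 -0.9 85.7]  shift if first [20.5 -1.  85.7]
```

```bash
python3 - <<'E'
from h import *
o=bot.get_obs();p=o['eef_pos'];M=R.from_quat(o['tool_rot']).as_matrix()
Q=[]
for n in ('side','top'):
    c=cam(n);P=cloud(c); L=(P-p)@M*1000
    m=(np.abs(L[...,0])<80)&(abs(L[...,1])<70)&(L[...,2]>-220)&(L[...,2]<15)&(P[...,2]>.12); Q.append(L[m])
for n,q in zip('st',Q):
  for z in range(-220,0,10):
    s=q[(q[:,2]>=z)&(q[:,2]<z+10)]
    if len(s)>4: print(n,z,len(s),'x',np.percentile(s[:,0],[3,97]).round(0),'y',np.percentile(s[:,1],[3,97]).round(0))
E
```

```text
s -220 191 x [-32.  34.] y [-38.  -8.]
s -210 145 x [-32.  31.] y [-40.  -4.]
s -200 334 x [-34.  36.] y [-40.  -4.]
s -190 192 x [-33.  35.] y [-41. -13.]
s -180 180 x [-35.  34.] y [-40. -11.]
s -170 170 x [-33.  34.] y [-40. -14.]
s -160 94 x [-33.  26.] y [-40. -15.]
s -150 55 x [-10.  11.] y [-43. -33.]
s -140 106 x [-17.  19.] y [-45. -15.]
s -130 113 x [-18.  19.] y [-62. -19.]
s -120 119 x [-15.  17.] y [-63. -18.]
s -110 33 x [-14.  18.] y [-60. -14.]
s -100 46 x [-14.  17.] y [-51. -14.]
s -90 17 x [-10.  14.] y [-43. -14.]
s -80 16 x [-11.  10.] y [-34.  -7.]
s -60 13 x [-7.  8.] y [-16.  -2.]
s -50 36 x [-8. 12.] y [-16.  -5.]
s -40 26 x [-8. 13.] y [-16.  -2.]
t -220 200 x [ 5. 37.] y [-35.  27.]
t -210 103 x [10. 34.] y [-32.  22.]
t -200 321 x [-4. 39.] y [-37.  31.]
t -190 181 x [ 6. 39.] y [-38.  29.]
t -180 186 x [ 7. 39.] y [-38.  28.]
t -170 161 x [ 7. 39.] y [-38.  29.]
t -160 98 x [ 4. 39.] y [-38.  26.]
t -150 41 x [-0. 13.] y [-40.  36.]
t -140 163 x [-4. 20.] y [-42.  39.]
t -130 220 x [-2. 21.] y [-53.  48.]
t -120 288 x [-8. 20.] y [-62.  58.]
t -110 174 x [ 2. 19.] y [-54.  54.]
t -100 166 x [-6. 19.] y [-48.  44.]
t -90 170 x [-9. 14.] y [-39.  37.]
t -80 150 x [-8. 14.] y [-32.  32.]
t -70 52 x [-1. 14.] y [-19.  15.]
t -60 50 x [-0. 13.] y [-15.  11.]
t -50 54 x [-2. 13.] y [-15.  11.]
t -40 35 x [ 6. 13.] y [-13.  11.]
t -30 8 x [ 9. 12.] y [-7.  5.]
```

The hand's body starts 127 mm behind the real tips, so there is plenty of room. The shut tips sit about 28 mm behind the TCP. I'll go in behind the block and push.

```bash
python3 -m creep '[[[10,-1,30],[0,0,0]],[[10,0,30],[0,0,0]],[[0,0,33],[0,0,0]],[[0,0,0],[0,0,0]]]'; python3 - <<'E'
from h import *
x=np.deg2rad(60); zt=np.sin(x)*dx-np.cos(x)*nz; xt=np.cos(x)*dx+np.sin(x)*nz; Mt=np.c_[xt,-yb,zt]
for s in (-.214,-.086): goto(Mt,lane(0,s,0,.010)+zt*.028)
E
```

```text
clock: 19.45
eef_pos: [0.5724, 0.0425, 0.0896]
tool_rot: [0.614, 0.711, 0.223, -0.259]
ft_force: [0.2, 0.2, -0.0]
grip_width: -0.0001
grasp_force: 0.0
now [0.5724 0.0425 0.0896] target [0.5717 0.0624 0.0831]
 turn(tool now) [-0.0026  0.0002  0.0014]  then shift(tool after) [11.   2.2 17.7]  shift if first [11.   2.3 17.6]
now [0.5724 0.0425 0.0896] target [0.5546 0.1814 0.0394]
 turn(tool now) [-0.0026  0.0002  0.0014]  then shift(tool after) [ 75.    2.2 128.5]  shift if first [ 75.1   2.7 128.5]
```

```bash
python3 -m creep '[[[5.9,2,10.1],[0,0,0]],[[5.9,0,10.1],[0,0,0]],[[5.9,0,10.1],[0,0,0]],[[5.9,0,10.1],[0,0,0]],[[5.9,0,10.1],[0,0,0]],[[5.9,0,10.1],[0,0,0]],[[5.9,0,10.1],[0,0,0]],[[5.9,0,10.1],[0,0,0]],[[5.9,0,10.1],[0,0,0]],[[5.9,0,10.1],[0,0,0]],[[5.9,0,10.1],[0,0,0]],[[0,0,0],[0,0,0]]]'; python3 - <<'E'
from h import *
x=np.deg2rad(60); zt=np.sin(x)*dx-np.cos(x)*nz; xt=np.cos(x)*dx+np.sin(x)*nz; Mt=np.c_[xt,-yb,zt]
goto(Mt,lane(0,-.086,0,.010)+zt*.028)
c=cam('side');cv2.imwrite('pics/s6.png',cv2.resize(c['image'][130:280,210:410],(800,600),interpolation=cv2.INTER_CUBIC))
E
```

```text
clock: 20.95
eef_pos: [0.5581, 0.1617, 0.0463]
tool_rot: [0.615, 0.711, 0.224, -0.258]
ft_force: [0.7, -0.6, 1.1]
grip_width: 0.0001
grasp_force: 0.0
now [0.5581 0.1617 0.0463] target [0.5546 0.1814 0.0394]
 turn(tool now) [-0.0004  0.0012  0.0016]  then shift(tool after) [10.9 -0.6 18.2]  shift if first [10.9 -0.6 18.2]
```

View pics/s6.png

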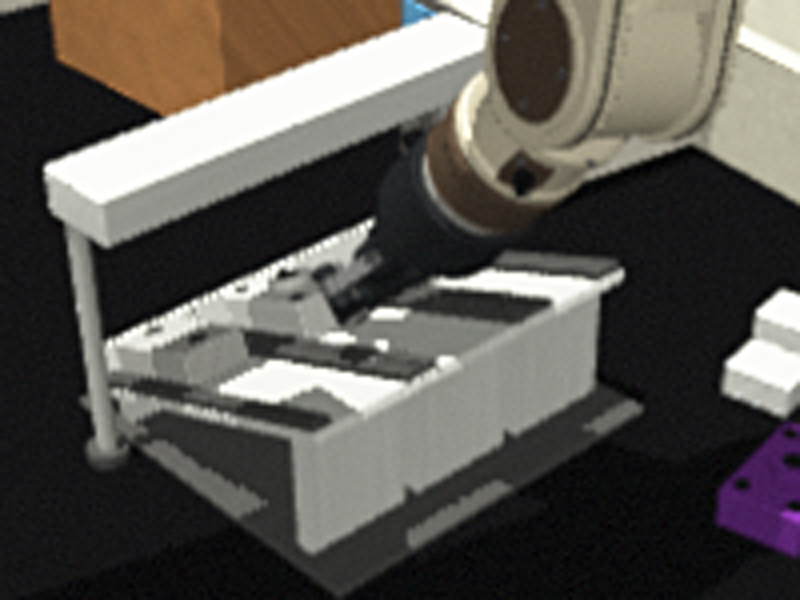

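The block at (290,290) slides ahead of the fingers and the hand is clear of the bar. I'll push the remaining ~21 mm in steps.

```bash
python3 -m creep '[[[2.5,-0.6,4.3],[0,0,0]],[[2.5,0,4.3],[0,0,0]],[[2.5,0,4.3],[0,0,0]],[[0,0,0],[0,0,0]]]'; python3 -m creep '[[[1.2,0,2.2],[0,0,0]],[[1.2,0,2.2],[0,0,0]],[[0,0,0],[0,0,0]]]';  python3 -m creep '[[[1,0,1.7],[0,0,0]],[[0,0,0],[0,0,0]]]'
```

```text
clock: 21.5
eef_pos: [0.5562, 0.1749, 0.0417]
tool_rot: [0.615, 0.711, 0.224, -0.258]
ft_force: [-1.1, -0.6, 0.7]
grip_width: -0.0003
grasp_force: 0.0
clock: 21.88
eef_pos: [0.5559, 0.1793, 0.04]
tool_rot: [0.615, 0.711, 0.224, -0.257]
ft_force: [1.6, -0.5, 0.3]
grip_width: -0.0004
grasp_force: 0.0
clock: 22.12
eef_pos: [0.5559, 0.18, 0.0397]
tool_rot: [0.616, 0.711, 0.224, -0.257]
ft_force: [-1.4, -6.7, 3.2]
grip_width: -0.0002
grasp_force: 2.9
```

```bash
python3 -m creep '[[[0.8,0,1.4],[0,0,0]],[[0,0,0],[0,0,0]]]'; python3 - <<'E'
from h import *
c=cam('side');P=cloud(c);L=(P-lane(0,0))@B*1000
m=(abs(L[...,1])<32)&(L[...,0]>-110)&(L[...,0]<10)&(L[...,2]>10)&(L[...,2]<35)
q=L[m];t=q[abs(q[:,2]-26)<2.5];print(np.percentile(t,[2,50,98],axis=0).round(1).tolist())
e=q[(q[:,2]<22)&(q[:,0]<-60)&(abs(q[:,1])<25)];print('uphill end',len(e),np.percentile(e[:,0],[10,50,90]).round(1) if len(e) else '')
E
```

```text
clock: 22.38
eef_pos: [0.556, 0.1802, 0.0396]
tool_rot: [0.616, 0.71, 0.224, -0.256]
ft_force: [-2.8, -12.4, 7.5]
grip_width: -0.0001
grasp_force: 6.4
[[-82.9, -2.5, 23.8], [-52.3, 23.6, 27.5], [-1.9, 30.7, 28.4]]
uphill end 41 [-105.3  -82.3  -79.4]
```

The wide block is against the stop. I'll back out and plan the narrow block.

```bash
python3 -m creep '[[[0,0,-20],[0,0,0]],[[0,0,-50],[0,0,0]],[[0,0,-55],[0,0,0]],[[0,0,-55],[0,0,0]],[[0,0,-40],[0,0,0]],[[0,0,0],[0,0,0]]]'; python3 - <<'E'
from h import *
blk(0,26,26)
a=np.deg2rad(110.75);bx=np.array([np.cos(a),np.sin(a),0]);by=np.cross(zb,bx)
l=np.deg2rad(25); zt=np.sin(l)*bx-np.cos(l)*zb; xt=np.cos(l)*bx+np.sin(l)*zb; Mt=np.c_[xt,-by,zt]
c=np.array([.4685,-.266,0])
for h in (.15,.05,-.010): goto(Mt,c+bx*.012+zb*h)
t=cam('top');print('driver shaft',at_z(t,[[418,279],[425,297],[433,316]],.01).round(3).tolist())
E
```

```text
clock: 23.18
eef_pos: [0.5771, 0.0405, 0.21]
tool_rot: [0.616, 0.711, 0.226, -0.255]
ft_force: [0.9, -0.2, -0.8]
grip_width: 0.0003
grasp_force: 0.0
top 47 x [-81.6   1.8] y [-25.5  29.2] z 25.6 rect ((-39.888404846191406, 0.7751274108886719), (83.82688903808594, 56.5994987487793), 1.3485828638076782)
side 196 x [-84.7  -4.1] y [-22.   30.6] z 28.0 rect ((-41.9669303894043, 4.098602294921875), (85.6265869140625, 54.822349548339844), 0.8232706189155579)
now [0.5751 0.0426 0.207 ] target [ 0.4642 -0.2548  0.15  ]
 turn(tool now) [ 0.12   -0.2593 -0.1847]  then shift(tool after) [-240.5 -209.   -49.2]  shift if first [-250.  -152.1 -135.4]
now [0.5751 0.0426 0.207 ] target [ 0.4642 -0.2548  0.05  ]
 turn(tool now) [ 0.12   -0.2593 -0.1847]  then shift(tool after) [-282.8 -209.    41.4]  shift if first [-314.2 -152.3  -58.7]
now [0.5751 0.0426 0.207 ] target [ 0.4642 -0.2548 -0.01  ]
 turn(tool now) [ 0.12   -0.2593 -0.1847]  then shift(tool after) [-308.2 -209.    95.8]  shift if first [-352.7 -152.4  -12.7]
driver shaft [[0.415, -0.242, 0.01], [0.372, -0.259, 0.01], [0.328, -0.278, 0.01]]
```

```bash
python3 -m creep '[[[0,0,0],[0.04,-0.0864,-0.0616]],[[0,0,0],[0.04,-0.0864,-0.0616]],[[0,0,0],[0.04,-0.0864,-0.0616]],[[-30,-26.1,-6.1],[0,0,0]],[[-30,-26.1,-6.1],[0,0,0]],[[-30,-26.1,-6.1],[0,0,0]],[[-30,-26.1,-6.1],[0,0,0]],[[-30,-26.1,-6.1],[0,0,0]],[[-30,-26.1,-6.1],[0,0,0]],[[-30,-26.1,-6.1],[0,0,0]],[[-30,-26.1,-6.1],[0,0,0]]]' 58; python3 -m creep '[[[0,0,0],[0,0,0]],[[0,0,0],[0,0,0]]]'; python3 - <<'E'
from h import *
a=np.deg2rad(110.75);bx=np.array([np.cos(a),np.sin(a),0]);by=np.cross(zb,bx)
l=np.deg2rad(25); zt=np.sin(l)*bx-np.cos(l)*zb; xt=np.cos(l)*bx+np.sin(l)*zb; Mt=np.c_[xt,-by,zt]
c=np.array([.4685,-.266,0])
for h in (.04,-.010): goto(Mt,c+bx*.012+zb*h)
s=cam('side')
o=bot.get_obs();P=cloud(s);m=(abs(P[...,0]-.4685)<.05)&(abs(P[...,1]+.266)<.055)&(P[...,2]>.02)&(P[...,2]<.034)&(s['image'].min(2)>100);print(np.round(rect(P,m),1))
E
```

```text
clock: 24.7
eef_pos: [0.4636, -0.2534, 0.1486]
tool_rot: [0.554, 0.804, 0.123, -0.18]
ft_force: [-0.5, 0.2, -0.0]
grip_width: 0.0582
grasp_force: 0.0
clock: 24.95
eef_pos: [0.4643, -0.2527, 0.1494]
tool_rot: [0.554, 0.803, 0.123, -0.179]
ft_force: [0.4, -0.4, -0.9]
grip_width: 0.0582
grasp_force: 0.0
now [ 0.4643 -0.2527  0.1494] target [ 0.4642 -0.2548  0.04  ]
 turn(tool now) [-0.0011 -0.0025  0.0009]  then shift(tool after) [-48.   -0.8  98.3]  shift if first [-48.3  -0.7  98.2]
now [ 0.4643 -0.2527  0.1494] target [ 0.4642 -0.2548 -0.01  ]
 turn(tool now) [-0.0011 -0.0025  0.0009]  then shift(tool after) [-69.1  -0.8 143.6]  shift if first [-69.5  -0.7 143.4]
[ 466.8 -269.2   79.    33.1  -68.8  703. ]
```

```bash
python3 -m creep '[[[-12,-0.7,24.5],[0,0,0]],[[-12,0,24.5],[0,0,0]],[[-12,0,24.5],[0,0,0]],[[-12,0,24.5],[0,0,0]],[[-7,0,15],[0,0,0]],[[-7,0,15],[0,0,0]],[[-7,0,15],[0,0,0]],[[0,0,0],[0,0,0]]]'; python3 -m creep '[[[0,0,0],[0,0,0]],[[0,0,0],[0,0,0]],[[0,0,0],[0,0,0]],[[0,0,0],[0,0,0]],[[0,0,0],[0,0,0]]]' 20
```

```text
clock: 26.0
eef_pos: [0.4638, -0.2556, -0.0096]
tool_rot: [0.554, 0.803, 0.123, -0.179]
ft_force: [-0.7, 0.6, -0.7]
grip_width: 0.0576
grasp_force: 0.0
clock: 26.62
eef_pos: [0.4654, -0.2571, -0.0075]
tool_rot: [0.555, 0.804, 0.123, -0.177]
ft_force: [-0.2, -2.3, 6.0]
grip_width: 0.0286
grasp_force: 62.6
```

```bash
python3 -m creep '[[[6.3,0,-13.6],[0,0,0]],[[12.7,0,-27.2],[0,0,0]],[[16.9,0,-36.2],[0,0,0]],[[16.9,0,-36.2],[0,0,0]],[[16.9,0,-36.2],[0,0,0]],[[12,0,-26],[0,0,0]],[[0,0,0],[0,0,0]]]'
python3 - <<'E'
from h import *
Mg=R.from_quat([.555,.804,.123,-.177]).as_matrix(); pg=np.array([.4654,-.2571,-.0075])
a=np.deg2rad(110.75); bx=np.array([np.cos(a),np.sin(a),0]); Mb=np.c_[bx,np.cross(zb,bx),zb]
Mrel=Mb.T@Mg; prel=Mb.T@(pg-np.array([.4685,-.266,0])); print(prel*1000, R.from_matrix(Mrel).as_rotvec()); prel[1]=0
np.savez('rel2.npz',M=Mrel,p=prel)
for h in (.08,0): goto(B@Mrel,lane(-.08,-.165)+zb*h+B@prel)
print((B@Mrel).round(3).tolist())
E
```

```text
clock: 27.5
eef_pos: [0.4654, -0.257, 0.1872]
tool_rot: [0.554, 0.804, 0.123, -0.176]
ft_force: [-0.6, -0.8, -3.3]
grip_width: 0.0284
grasp_force: 61.7
[ 9.42100558 -0.25427109 -7.5       ] [3.06656048e+00 4.14219768e-04 6.76558439e-01]
now [ 0.4654 -0.257   0.1872] target [0.6465 0.1044 0.1482]
 turn(tool now) [-0.055  -0.3461  0.2135]  then shift(tool after) [327.2 230.9  67.4]  shift if first [231.7 297.5 150.8]
now [ 0.4654 -0.257   0.1872] target [0.6465 0.1044 0.0682]
 turn(tool now) [-0.055  -0.3461  0.2135]  then shift(tool after) [320.4 230.8 147.2]  shift if first [198.1 297.2 223.4]
[[-0.143, 0.99, -0.011], [0.986, 0.143, 0.084], [0.085, 0.001, -0.996]]
```

```bash
python3 -m creep '[[[0,0,0],[-0.0183,-0.1154,0.0712]],[[0,0,0],[-0.0183,-0.1154,0.0712]],[[0,0,0],[-0.0183,-0.1154,0.0712]],[[36.3,25.6,7.3],[0,0,0]],[[36.3,25.6,7.3],[0,0,0]],[[36.3,25.6,7.3],[0,0,0]],[[36.3,25.6,7.3],[0,0,0]],[[36.3,25.6,7.3],[0,0,0]],[[36.3,25.6,7.3],[0,0,0]],[[36.3,25.6,7.3],[0,0,0]],[[36.3,25.6,7.3],[0,0,0]],[[36.3,25.6,7.3],[0,0,0]]]'; python3 -m creep '[[[0,0,0],[0,0,0]],[[0,0,0],[0,0,0]]]' ; python3 - <<'E'
from h import *
r=np.load('rel2.npz'); goto(B@r['M'],lane(-.08,-.165)+B@r['p'])
E
```

```text
clock: 29.0
eef_pos: [0.644, 0.1056, 0.145]
tool_rot: [0.654, 0.755, 0.026, -0.036]
ft_force: [-0.1, -0.8, -2.2]
grip_width: 0.0286
grasp_force: 61.6
clock: 29.25
eef_pos: [0.6436, 0.1041, 0.1457]
tool_rot: [0.654, 0.755, 0.026, -0.035]
ft_force: [-0.5, -0.3, -2.3]
grip_width: 0.0283
grasp_force: 61.6
now [0.6436 0.1041 0.1457] target [0.6465 0.1044 0.0682]
 turn(tool now) [-0.0079 -0.0028 -0.0005]  then shift(tool after) [-6.7  2.8 77.3]  shift if first [-6.9  3.4 77.2]
```

```bash
python3 -m creep '[[[-1.7,3,18],[-0.008,-0.003,0]],[[-1.7,0,18],[0,0,0]],[[-1.7,0,16],[0,0,0]],[[-1.2,0,12],[0,0,0]],[[-0.2,0,5],[0,0,0]],[[-0.2,0,3],[0,0,0]],[[0,0,0],[0,0,0]],[[0,0,0],[0,0,0]]]'; python3 -m creep '[[[0,0,1.5],[0,0,0]],[[0,0,1.5],[0,0,0]],[[0,0,0],[0,0,0]]]';python3 - <<'E'
from h import *
r=np.load('rel2.npz'); goto(B@r['M'],lane(-.08,-.165)+B@r['p'])
E
```

```text
clock: 30.25
eef_pos: [0.649, 0.1045, 0.0763]
tool_rot: [0.654, 0.755, 0.031, -0.03]
ft_force: [0.4, 0.8, -3.1]
grip_width: 0.0287
grasp_force: 61.6
clock: 30.62
eef_pos: [0.6484, 0.1046, 0.0725]
tool_rot: [0.654, 0.755, 0.03, -0.031]
ft_force: [0.7, 0.4, -2.4]
grip_width: 0.0284
grasp_force: 61.6
now [0.6484 0.1046 0.0725] target [0.6465 0.1044 0.0682]
 turn(tool now) [ 0.0043 -0.0002 -0.0005]  then shift(tool after) [-0.3 -1.9  4.3]  shift if first [-0.3 -1.9  4.3]
```

```bash
python3 -m creep '[[[0,-1.9,1.5],[0.004,0,0]],[[0,0,1.5],[0,0,0]],[[0,0,0],[0,0,0]]]'; python3 -m creep '[[[0,0,1.2],[0,0,0]],[[0,0,0],[0,0,0]]]';python3 -m creep '[[[0,0,1.2],[0,0,0]],[[0,0,0],[0,0,0]]]'
```

```text
clock: 31.0
eef_pos: [0.6464, 0.1046, 0.0694]
tool_rot: [0.654, 0.755, 0.029, -0.032]
ft_force: [-1.0, -0.4, -2.4]
grip_width: 0.0284
grasp_force: 61.6
clock: 31.25
eef_pos: [0.6465, 0.1047, 0.0684]
tool_rot: [0.654, 0.755, 0.029, -0.032]
ft_force: [-0.5, -0.2, -2.8]
grip_width: 0.0285
grasp_force: 61.6
clock: 31.5
eef_pos: [0.6466, 0.1048, 0.0672]
tool_rot: [0.654, 0.755, 0.029, -0.032]
ft_force: [-0.4, -0.0, -2.2]
grip_width: 0.0283
grasp_force: 61.7
```

```bash
python3 -m creep '[[[0,0,1.2],[0,0,0]],[[0,0,0],[0,0,0]]]';python3 -m creep '[[[0,0,1.2],[0,0,0]],[[0,0,0],[0,0,0]]]'
```

```text
clock: 31.75
eef_pos: [0.6467, 0.1048, 0.0671]
tool_rot: [0.654, 0.755, 0.029, -0.031]
ft_force: [-2.8, -1.8, 4.8]
grip_width: 0.0283
grasp_force: 62.3
clock: 32.0
eef_pos: [0.6468, 0.1048, 0.0671]
tool_rot: [0.654, 0.755, 0.029, -0.031]
ft_force: [-4.4, -1.5, 9.3]
grip_width: 0.0286
grasp_force: 63.1
```

Contact. I'll open, back out with the hand open, and only then close and lean.

```bash
python3 -m creep '[[[0,0,-0.5],[0,0,0]],[[0,0,0],[0,0,0]],[[0,0,0],[0,0,0]],[[0,0,0],[0,0,0]],[[0,0,-20],[0,0,0]],[[0,0,-35],[0,0,0]],[[0,0,-35],[0,0,0]],[[-40,0,0],[0,0,0]],[[-50,0,0],[0,0,0]],[[-35,0,0],[0,0,0]],[[0,0,0],[0,0,0]]]' 58
python3 -m creep '[[[0,0,0],[0,0.153,0]],[[0,0,0],[0,0.153,0]],[[0,0,0],[0,0.153,0]],[[0,0,0],[0,0.153,0]],[[0,0,0],[0,0,0]],[[0,0,0],[0,0,0]]]' 0
python3 - <<'E'
from h import *
blk(-.08,30,15)
x=np.deg2rad(60); zt=np.sin(x)*dx-np.cos(x)*nz; xt=np.cos(x)*dx+np.sin(x)*nz; Mt=np.c_[xt,-yb,zt]
for s in (-.235,): goto(Mt,lane(-.08,s,0,.010)+zt*.028)
E
```

```text
clock: 33.38
eef_pos: [0.6653, -0.0289, 0.1436]
tool_rot: [0.656, 0.754, 0.028, -0.032]
ft_force: [0.4, 0.1, 0.7]
grip_width: 0.0583
grasp_force: 0.0
clock: 34.12
eef_pos: [0.6656, -0.0248, 0.1448]
tool_rot: [0.615, 0.711, 0.224, -0.257]
ft_force: [-0.0, 0.6, 0.8]
grip_width: -0.0002
grasp_force: 0.0
top 422 x [-206.5 -127.6] y [-14.2  15.5] z 29.6 rect ((-102.80693054199219, 1.1198883056640625), (209.50811767578125, 31.624210357666016), 0.13889983296394348)
side 181 x [-210.  -128.4] y [-13.2  18.4] z 31.7 rect ((-168.37168884277344, 2.6429147720336914), (32.86708450317383, 85.1103286743164), 89.2994384765625)
now [ 0.6659 -0.0242  0.1467] target [0.6537 0.0543 0.0903]
 turn(tool now) [0.0026 0.0033 0.0054]  then shift(tool after) [24.5 -0.8 94.2]  shift if first [24.9 -1.  94.1]
```

The narrow block lies flat at s ≈ −207…−128, centred. Same push as before.

```bash
python3 -m creep '[[[12,-1,30],[0.003,0.003,0.005]],[[12,0,30],[0,0,0]],[[0,0,33],[0,0,0]],[[0,0,0],[0,0,0]]]'; python3 - <<'E'
from h import *
x=np.deg2rad(60); zt=np.sin(x)*dx-np.cos(x)*nz; xt=np.cos(x)*dx+np.sin(x)*nz; Mt=np.c_[xt,-yb,zt]
for s in (-.086,): goto(Mt,lane(-.08,s,0,.010)+zt*.028)
E
```

```text
clock: 34.72
eef_pos: [0.6515, 0.0547, 0.0894]
tool_rot: [0.615, 0.71, 0.223, -0.261]
ft_force: [-0.4, -0.4, 0.2]
grip_width: -0.0004
grasp_force: 0.0
now [0.6515 0.0547 0.0894] target [0.6338 0.1928 0.0394]
 turn(tool now) [-0.0053 -0.0019 -0.0007]  then shift(tool after) [ 74.5   2.2 127.8]  shift if first [ 74.3   2.8 127.9]
```

```bash
python3 -m creep '[[[5.9,2.2,10.1],[-0.004,0,0]],[[5.9,0,10.1],[0,0,0]],[[5.9,0,10.1],[0,0,0]],[[5.9,0,10.1],[0,0,0]],[[5.9,0,10.1],[0,0,0]],[[5.9,0,10.1],[0,0,0]],[[5.9,0,10.1],[0,0,0]],[[5.9,0,10.1],[0,0,0]],[[5.9,0,10.1],[0,0,0]],[[5.9,0,10.1],[0,0,0]],[[5.9,0,10.1],[0,0,0]],[[0,0,0],[0,0,0]]]'; python3 - <<'E'
from h import *
x=np.deg2rad(60); zt=np.sin(x)*dx-np.cos(x)*nz; xt=np.cos(x)*dx+np.sin(x)*nz; Mt=np.c_[xt,-yb,zt]
goto(Mt,lane(-.08,-.086,0,.010)+zt*.028)
E
```

```text
clock: 36.22
eef_pos: [0.6374, 0.1731, 0.0448]
tool_rot: [0.616, 0.709, 0.224, -0.26]
ft_force: [-0.0, 0.0, 0.6]
grip_width: 0.0001
grasp_force: 0.3
now [0.6374 0.1731 0.0448] target [0.6338 0.1928 0.0394]
 turn(tool now) [ 0.0001 -0.0029 -0.0037]  then shift(tool after) [11.9 -0.7 17.1]  shift if first [11.8 -0.8 17.1]
```

```bash
python3 -m creep '[[[3,-0.7,4.1],[0,0,0]],[[2.8,0,4.2],[0,0,0]],[[2.5,0,4.3],[0,0,0]],[[0,0,0],[0,0,0]]]'; python3 -m creep '[[[1.2,0,2.2],[0,0,0]],[[1.2,0,2.2],[0,0,0]],[[0,0,0],[0,0,0]]]';  python3 -m creep '[[[1,0,1.7],[0,0,0]],[[0,0,0],[0,0,0]]]'
```

```text
clock: 36.72
eef_pos: [0.6355, 0.1864, 0.0411]
tool_rot: [0.617, 0.709, 0.225, -0.259]
ft_force: [-0.1, -0.3, -0.4]
grip_width: -0.0002
grasp_force: 0.0
clock: 37.1
eef_pos: [0.6351, 0.1908, 0.0395]
tool_rot: [0.617, 0.708, 0.225, -0.259]
ft_force: [-0.0, 0.4, 0.3]
grip_width: -0.0004
grasp_force: 0.0
clock: 37.35
eef_pos: [0.6352, 0.1912, 0.0393]
tool_rot: [0.617, 0.708, 0.225, -0.258]
ft_force: [-0.8, -5.3, 3.8]
grip_width: -0.0002
grasp_force: 3.0
```

```bash
python3 -m creep '[[[0.8,0,1.4],[0,0,0]],[[0,0,0],[0,0,0]]]'; python3 -m creep '[[[0,0,-20],[0,0,0]],[[0,0,-50],[0,0,0]],[[0,0,-55],[0,0,0]],[[0,0,-55],[0,0,0]],[[0,0,-50],[0,0,0]],[[0,0,-40],[0,0,0]],[[0,0,0],[0,0,0]]]'; python3 - <<'E'
from h import *
blk(-.08,30,15); blk(0,26,26)
c=cam('side');cv2.imwrite('pics/s7.png',cv2.resize(c['image'][140:290,200:400],(800,600),interpolation=cv2.INTER_CUBIC))
for q in ['bearing','pulley','dowel','driver','step_block','canister']:
    for d in vision.place_of(c,q)[:1]: print(q,at_z(c,[d['position']],0)[0].round(3))
E
```

```text
clock: 37.6
eef_pos: [0.6354, 0.1913, 0.0391]
tool_rot: [0.618, 0.708, 0.225, -0.257]
ft_force: [-2.7, -9.0, 7.7]
grip_width: 0.0001
grasp_force: 5.8
clock: 38.48
eef_pos: [0.6604, 0.0192, 0.2471]
tool_rot: [0.617, 0.708, 0.227, -0.256]
ft_force: [-0.3, 0.6, 0.6]
grip_width: -0.0002
grasp_force: 0.0
top 26 x [-81.9   0.2] y [-13.3  16.4] z 29.7 rect ((-41.040199279785156, 4.228401184082031), (29.65195083618164, 82.6485595703125), 85.99018859863281)
side 136 x [-84.2  -3.9] y [-11.2  19.3] z 31.9 rect ((-43.76666259765625, 3.5975866317749023), (82.1865234375, 32.12384033203125), 0.530338704586029)
top 47 x [-81.6   1.7] y [-26.5  27.5] z 25.5 rect ((-39.791053771972656, -0.8032360076904297), (83.5831298828125, 58.28133773803711), 0.5062249898910522)
side 202 x [-83.6  -2.3] y [-21.5  30.6] z 28.0 rect ((-42.310482025146484, 4.521390914916992), (52.79886245727539, 85.48260498046875), 89.9603500366211)
bearing [ 0.608 -0.271  0.   ]
pulley [ 0.459 -0.128  0.   ]
dowel [ 0.536 -0.19   0.   ]
driver [ 0.33  -0.286  0.   ]
step_block [0.799 0.009 0.   ]
canister [0.287 0.344 0.   ]
```

View pics/s7.png

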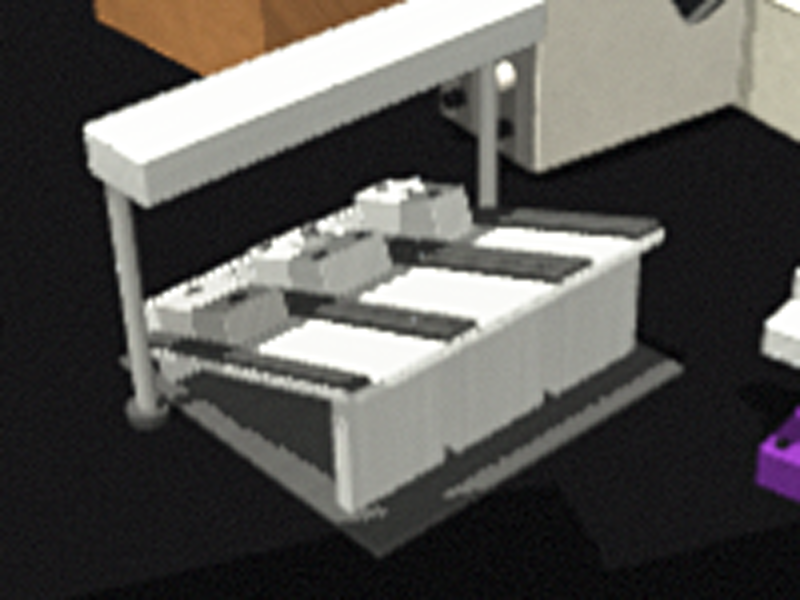

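Both blocks, wide at (325,265) and narrow at (415,210), lie flat in their lanes against the stop, level with the fixed one at (220,315). I'm handing in.

```bash
python3 -c "
from h import *
print(workorder.job_done())"
```

```text
the job is handed in; nothing more can be done
None
```

Job handed in at about 39 s: the final camera check shows both blocks flat in their own lanes against the back stop, the bystanders where they started (within measurement error) and no sign of contact with the lamp bar; no verdict came back.

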